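Seal the weighed vial, open the next one

ROBOT

A 6-joint arm with a two-finger parallel gripper is mounted at the origin on the work surface. World frame = base frame: x ahead of the robot, y to its left, z up, the work surface at z = 0. Lengths are in mm, angles in degrees, forces in N, time in s.
With the tool pointing down it reaches from about 300 to 850 mm from the base axis. Payload 4.2 kg.
Tool frame: the origin (TCP) lies at the very end of the fingers, on their centre line; the grasp point (between the pads) lies 19 mm behind it (hold_point_z is the z of the grasp point in the tool frame, in mm); z points along the fingers, y is the direction in which the jaws open and shut (so a half turn about z gives the same grasp; the last joint's range is limited). The gripper opens to 91 mm and grips with 3 to 60 N. Pads are 32 mm wide; open, the fingers measure 118 mm over their backs; the gripper's body (76 mm by 178 mm) begins 60 mm behind the grasp point.
Start: joints at [74.771, 18.312, 89.639, -0, 72.044, -1.146], TCP at [139.917, 557.733, 213.976] pointing down, gripper open.
Joint ranges: [-177.97, 177.97], [-48.28, 115.42], [12.27, 149.76], [-77.06, 257.06], [2.81, 150.46], [-146.56, 146.56]. Speed limits (degrees/s): [147.25, 147.25, 180, 180, 180, 180].

INTERFACE

Orientations are given as [roll, pitch, yaw] about the fixed x, y, z axes, in that order (R = Rz(yaw) Ry(pitch) Rx(roll)).
In Python, from workcell import state, grab_frame, job_done, hold_point_z gives the robot as it stands. The module is installed in compiled form; this text tells all that it offers.
- The arm moves only by the shell command python3 -m creep 'ROWS' [FORCE]. ROWS is JSON, a list of rows, each a list of 7 numbers: the closure, from 0 (fully open) to 1 (shut), then the shift along the tool's x, y, z in mm, then the turn, a rotation vector about the tool's x, y, z in degrees. A call has 1 to 5 rows; each row shifts and turns the commanded pose from where the row before left it, along the tool's axes as they then stand; what a row does not reach is not made up. A row lasts 1/8 s, in which the tool goes at most 62.5 mm and 10.7 degrees, less where a joint would pass 70% of its speed; a pose out of reach is approached as far as the arm can. A call is refused whole if a number of a shift passes 62.5 or a number of a turn 10.7, either way. A call with a gripper value outside its range is refused whole. The fingers move at their own pace and stop on an object; FORCE is the grip in N (left out, the last holds). Time passes only in rows, so rows that do not move let the fingers close. It gives the time, the measured TCP pose, the force and the opening at its end, in the units of the state.
- state(): the state, without advancing time (a new reading comes with each control period).
- grab_frame(name): name is "side" or "top"; returns a dict with "frame" (400x640x3 uint8, red, green, blue), "fx", "fy", "cx", "cy" (pixels), "view" (4x4, takes a point from world to camera coordinates). Camera axes: x right, y down, z forward; pixel columns grow to the right and rows downward; lengths in mm; the calibration is good to about 2 mm. A picture is of the moment at which its call begins. There is no depth.
- job_done(): hands the job in, once; it reports no verdict.
The state is a dict: "time_s": time; "qpos": joint angles; "qvel": joint speeds; "effort": joint torques, N m; "ee_pos": TCP position; "ee_rot": TCP orientation; "force": force on the tool from outside, world axes, zero at the start; "torque": the same for the moment, N m; "gripper_width": finger opening in mm.
Only numpy, scipy, OpenCV 4.12 (cv2) and the standard library are available. Lean on these libraries where they do the work, as an engineer would, in place of code of your own. Each camera call takes 0.05 s, during which the arm holds its last target.

TASK

The sample in the short vial whose flip cap stands open has been weighed: swing its cap shut and press it down until the cap is fully closed and its collar, which has ridden up, is fully home on the tube. Then flick open the cap of the tall vial and swing it back past upright, so that it stands open by itself for the next sample. Leave the other short vial shut and do not knock the other things about.

Things in the scene. Friction and masses are not known exactly. Their poses are not given: they have to be found in the camera images.
- short_vial: the short vial that starts with its cap standing open: clear round tube 51 mm in diameter with a plain white flip cap, 115 mm from its foot to the top of the closed cap. Origin at the centre of its foot, z up; its x axis points from the thumb tab (front, -x) to the hinge (back, +x). The tube is fixed in the rack
- short_lid (a joint): angle (rad) of this vial's flip cap: 0 shut, 1.57 upright, 2.0 as far back as it goes; a stiff hinge (about 0.05 N m) that stays where it is left
- short_hinge (a point): point on the cap's hinge line, which runs along the vial's y axis; 30 mm behind the tube's axis, level with the underside of the shut lid
- short_tab (a point): centre of the free part of the thumb tab on the cap's front edge: the tab stands out about 24 mm from the round lid, is 20 mm wide (along the hinge line) and 8 mm thick; 69 mm from the hinge line; moves with the cap. The frame's x points from tab to hinge, z out of the lid's top
- short_top (a point): centre of the outer face of the round lid (56 mm in diameter, 6 mm thick), 30 mm from the hinge line; moves with the cap. The frame's z points out of the lid's top
- short_collar (a joint): how far (m) the short open vial's white collar (56 mm in diameter, 26 mm high, carries hinge and lid) has ridden up on its tube: 0 is home on the clear bead round the tube, 0.014 the most; a tight fit that needs about 6 N of push along the tube and stays where it is left
- tall_vial: the tall vial, cap shut at the start, empty: clear round tube 51 mm in diameter with a plain white flip cap, 160 mm from its foot to the top of the closed cap. Origin at the centre of its foot, z up; its x axis points from the thumb tab (front, -x) to the hinge (back, +x). The tube is fixed in the rack
- tall_lid (a joint): angle (rad) of this vial's flip cap: 0 shut, 1.57 upright, 2.0 as far back as it goes; a stiff hinge (about 0.05 N m) that stays where it is left
- tall_hinge (a point): point on the cap's hinge line, which runs along the vial's y axis; 30 mm behind the tube's axis, level with the underside of the shut lid
- tall_tab (a point): centre of the free part of the thumb tab on the cap's front edge: the tab stands out about 24 mm from the round lid, is 20 mm wide (along the hinge line) and 8 mm thick; 69 mm from the hinge line; moves with the cap. The frame's x points from tab to hinge, z out of the lid's top
- tall_top (a point): centre of the outer face of the round lid (56 mm in diameter, 6 mm thick), 30 mm from the hinge line; moves with the cap. The frame's z points out of the lid's top
- spare_vial: the other short vial, cap shut, already sealed: clear round tube 51 mm in diameter with a plain white flip cap, 115 mm from its foot to the top of the closed cap. Origin at the centre of its foot, z up; its x axis points from the thumb tab (front, -x) to the hinge (back, +x). The tube is fixed in the rack
- spare_lid (a joint): angle (rad) of this vial's flip cap: 0 shut, 1.57 upright, 2.0 as far back as it goes; a stiff hinge (about 0.05 N m) that stays where it is left
- spare_hinge (a point): point on the cap's hinge line, which runs along the vial's y axis; 30 mm behind the tube's axis, level with the underside of the shut lid
- spare_tab (a point): centre of the free part of the thumb tab on the cap's front edge: the tab stands out about 24 mm from the round lid, is 20 mm wide (along the hinge line) and 8 mm thick; 69 mm from the hinge line; moves with the cap. The frame's x points from tab to hinge, z out of the lid's top
- spare_top (a point): centre of the outer face of the round lid (56 mm in diameter, 6 mm thick), 30 mm from the hinge line; moves with the cap. The frame's z points out of the lid's top
- rack: plywood rack fixed to the table, 90 x 290 x 50 mm, holding the three vials in a row along its y axis, 90 mm apart (which vial is in which place varies); their feet stand 8 mm above the table. Origin at the centre of its underside
- marker: marker pen lying on the table in front of the rack, 130 mm long, 17 mm thick (bystander)
- scoop: small steel scoop with a wooden handle lying on the table, 180 mm long (bystander)
- beaker: clear beaker with brown pupae, 68 mm in diameter, 86 mm high, behind the rack (bystander)
- jar: clear jar with red screw lid, 90 mm in diameter, 130 mm high (bystander)
- cup: white plastic cup, 76 mm in diameter, 100 mm high (bystander)
- weight_case: dark wooden case, 120 x 70 x 30 mm (bystander)

How it is judged:
By the outcome, as a careful person would: the job done as asked, in the order asked, and still so for the second after the job is handed in, with the robot touching nothing.
It also fails if it takes over 58 s, if anything falls off the work surface, if the arm or the gripper's body presses on something with over 40 N, if the wrist force passes 120 N, or if a joint passes its speed limit or range.

## Working session

There is one attempt and no reset: what is moved stays moved. The work goes in short steps, Python scripts to look and compute and a shell command to move; the robot and the scene stay as the last step left them, time stands still between calls to the robot, and variables do not carry over. Pictures are saved under pics/ and viewed, and the job is handed in when it is done.

```bash
mkdir -p pics; ls
python3 - <<'E'
from workcell import state, grab_frame, hold_point_z
import cv2,numpy as np
s=state();print(s, hold_point_z)
for n in("side","top"):
    f=grab_frame(n);cv2.imwrite(f"pics/{n}0.png",f["frame"][:,:,::-1]);print(n,f["fx"],f["fy"],f["cx"],f["cy"]);print(np.round(f["view"],3))
E
```

```text
pics
{'time_s': 0.0, 'qpos': array([ 7.47710134e+01,  1.83509651e+01,  8.97079782e+01, -1.80321210e-04,
        7.20454128e+01, -1.14683612e+00]), 'qvel': array([-0.06465235,  0.04610707, -0.05962153,  0.03299644, -0.01013062,
        0.12223575]), 'effort': array([ 2.91235992e-04, -4.12468386e+01, -2.31980610e+01,  7.26551330e-02,
        4.56508552e-02, -1.38732939e-04]), 'ee_pos': array([139.77486104, 557.20631997, 213.11642985]), 'ee_rot': array([-1.79895661e+02, -1.91725508e-03,  1.65917904e+02]), 'force': array([-0.57568009, -0.38353909, -0.71651313]), 'torque': array([-0.02163937, -0.01282882,  0.02206704]), 'gripper_width': 91.12422917034593} -18.8
side 451.2449983997212 451.2449983997212 315.5602633949887 201.13971473452554
[[ 9.930000e-01 -1.210000e-01 -1.500000e-02 -5.476980e+02]
 [-8.500000e-02 -5.970000e-01 -7.980000e-01  1.494660e+02]
 [ 8.700000e-02  7.930000e-01 -6.020000e-01  1.177033e+03]
 [ 0.000000e+00  0.000000e+00  0.000000e+00  1.000000e+00]]
top 482.1057208417455 482.1057208417455 325.76494449435575 207.06497666506914
[[-1.000000e-02 -1.000000e+00 -1.000000e-03 -8.273000e+00]
 [-9.960000e-01  1.000000e-02 -8.500000e-02  5.529120e+02]
 [ 8.500000e-02 -0.000000e+00 -9.960000e-01  1.667925e+03]
 [ 0.000000e+00  0.000000e+00  0.000000e+00  1.000000e+00]]
```

View pics/side0.png

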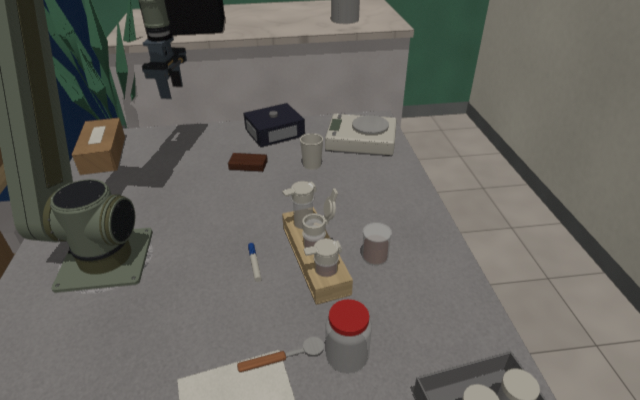

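View pics/top0.png

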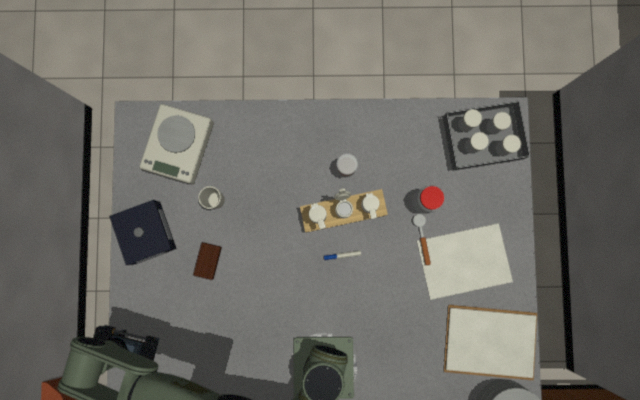

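The side picture shows the rack at about (315,255). The tall vial is at the far end (302,190), the open one is in the middle with its lid at (331,207), and the spare is near (326,250). In the top picture the three sit at (317,213), (344,208) and (371,203). I'll enlarge these.

Run:
```python
import cv2
a=cv2.imread("pics/side0.png")[165:305,260:400];cv2.imwrite("pics/side0z.png",cv2.resize(a,None,fx=4.2,fy=4.2,interpolation=cv2.INTER_CUBIC))
a=cv2.imread("pics/top0.png")[145:240,290:400];cv2.imwrite("pics/top0z.png",cv2.resize(a,None,fx=6,fy=6,interpolation=cv2.INTER_CUBIC))
```

```text
(no output)
```

View pics/side0z.png

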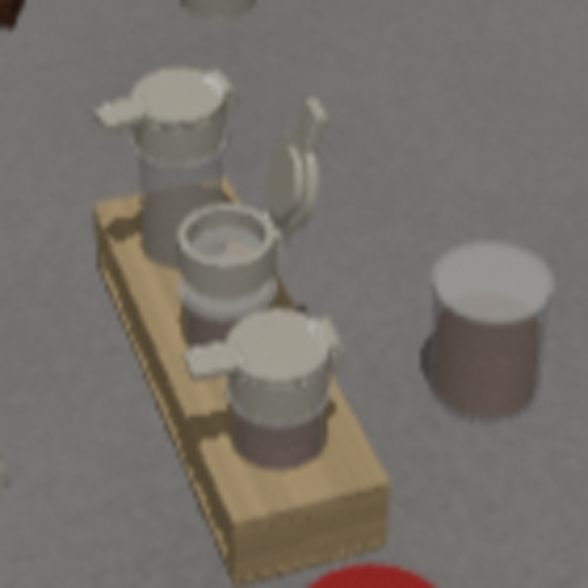

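View pics/top0z.png

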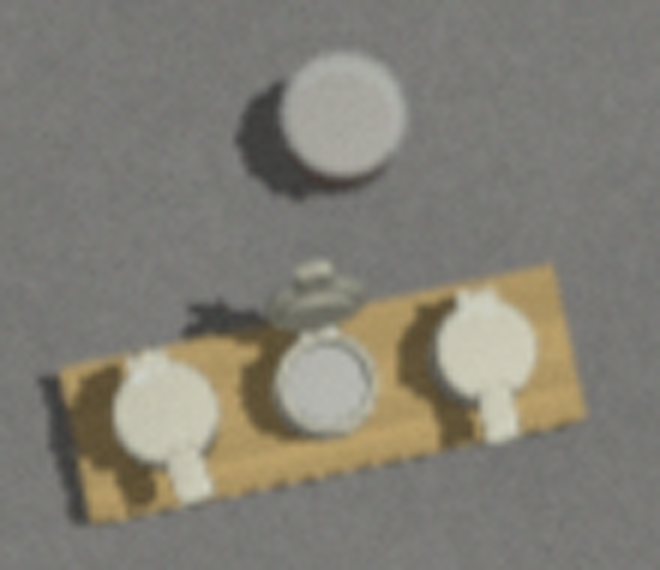

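```bash
cat > h.py <<'E'
import cv2,numpy as np
from workcell import state, grab_frame
def ray(f,u,v):
    V=np.array(f["view"]);R=V[:3,:3];t=V[:3,3]
    o=-R.T@t
    d=np.stack([(np.asarray(u,float)-f["cx"])/f["fx"],(np.asarray(v,float)-f["cy"])/f["fy"],np.ones(np.shape(u))],-1)@R
    return o,d
def onz(f,u,v,z):
    o,d=ray(f,u,v); k=(z-o[2])/d[...,2]; return o+d*k[...,None]
def tri(f1,p1,f2,p2):
    A=[];b=[]
    for f,p in((f1,p1),(f2,p2)):
        o,d=ray(f,p[0],p[1]);d=d/np.linalg.norm(d);P=np.eye(3)-np.outer(d,d);A.append(P);b.append(P@o)
    x=np.linalg.lstsq(np.vstack(A),np.hstack(b),rcond=None)[0]
    r=np.linalg.norm(np.vstack(A)@x-np.hstack(b));return x,r
def proj(f,P):
    V=np.array(f["view"]);c=V[:3,:3]@np.asarray(P,float)+V[:3,3];return np.array([f["fx"]*c[0]/c[2]+f["cx"],f["fy"]*c[1]/c[2]+f["cy"]])
E
python3 - <<'E'
from h import *
f=grab_frame("top");s=grab_frame("side")
o,_=ray(f,0,0);print("topcam",o);print("sidecam",ray(s,0,0)[0])
K=6
def up(im,x0,y0,x1,y1): return cv2.resize(im[y0:y1,x0:x1],None,fx=K,fy=K,interpolation=cv2.INTER_CUBIC)
def lidfit(f,box,z):
    x0,y0,x1,y1=box
    c=up(f["frame"],*box).astype(int)
    m=((c.min(2)>150)&(c.max(2)-c.min(2)<45)).astype(np.uint8)
    n,l,st,_=cv2.connectedComponentsWithStats(m);i=1+st[1:,4].argmax();m=(l==i).astype(np.uint8)
    cv2.imwrite("pics/m%d.png"%x0,np.hstack([m*255,c[:,:,0].astype(np.uint8)]))
    ys,xs=np.nonzero(m)
    P=onz(f,(xs+.5)/K-.5+x0,(ys+.5)/K-.5+y0,z)[:,:2]
    # disc by distance transform on metric grid ~ opened mask
    d=cv2.distanceTransform(m,cv2.DIST_L2,5);j=np.unravel_index(d.argmax(),d.shape)
    C=onz(f,(j[1]+.5)/K-.5+x0,(j[0]+.5)/K-.5+y0,z)[:2]
    for _ in range(5):
        disc=P[np.hypot(*(P-C).T)<24]; 
        con=max(cv2.findContours(m,0,1)[0],key=len)[:,0]
        Q=onz(f,(con[:,0]+.5)/K-.5+x0,(con[:,1]+.5)/K-.5+y0,z)[:,:2]
        r=np.hypot(*(Q-C).T);ok=(r>23)&(r<31)
        q=Q[ok];A=np.c_[2*q,np.ones(len(q))];sol=np.linalg.lstsq(A,(q**2).sum(1),rcond=None)[0]
        C=sol[:2];R=np.sqrt(sol[2]+C@C)
    T=P[(np.hypot(*(P-C).T)>32)&(P[:,0]<C[0])]
    t=T.mean(0);v=C-t
    print(box,"z",z,"C",C.round(1),"R",R.round(1),"tab",t.round(1),"dist",np.hypot(*v).round(1),"yaw",np.degrees(np.arctan2(v[1],v[0])).round(1),"tabmaxr",np.hypot(*(T-C).T).max().round(1))
lidfit(f,(300,195,331,235),168)
lidfit(f,(357,188,388,225),123)
# rack corners
c=f["frame"];hsv=cv2.cvtColor(c,cv2.COLOR_RGB2HSV)
m=((hsv[...,1]>70)&(hsv[...,0]>10)&(hsv[...,0]<30)&(hsv[...,2]>60)).astype(np.uint8);m[:180]=0;m[240:]=0;m[:,:290]=0;m[:,395:]=0
ys,xs=np.nonzero(m);b=cv2.boxPoints(cv2.minAreaRect(np.c_[xs,ys].astype(np.float32)));print(onz(f,b[:,0],b[:,1],50).round(0)[:,:2])
E
```

```text
topcam [ 409.64281061  -13.38635727 1708.73297537]
sidecam [ 453.50180519 -910.9879355   819.85146421]
(300, 195, 331, 235) z 168 C [521.5  13.7] R 26.7 tab [4.834e+02 1.000e-01] dist 40.4 yaw 19.6 tabmaxr 49.9
(357, 188, 388, 225) z 123 C [ 557.4 -162.5] R 26.7 tab [ 517.1 -169. ] dist 40.8 yaw 9.1 tabmaxr 51.3
[[ 556.   79.]
 [ 613. -208.]
 [ 522. -225.]
 [ 465.   60.]]
```

Run:
```python
from h import *
f=grab_frame("top");s=grab_frame("side")
for n,a,b in[("tip",(342.3,189.5),(335.3,189.8)),("rimC",(344.3,209.2),(314.2,220.5)),("lidc",(342.3,195),(330,208.5)),
 ("talltab",(322.2,226.5),(284,192)),("tallC",(317.5,213.5),(302.5,188)),("talltabtip",(322.7,228.2),(283.5,192)),("sparetabtip",(373.5,217.5),(305,251)),("spareC",(371,203.3),(326.5,247.3))]:
    x,r=tri(f,a,s,b);print(n,x.round(1),round(r,1))
for P in[(521.5,14,168),(521.5,14,50),(539,-74,117),(539,-74,131),(539,-74,123)]:print(P,proj(f,P).round(1),proj(s,P).round(1))
for n,fr,b in(("top",f,(330,183,360,222)),("side",s,(300,180,345,240)),("tallside",s,(275,172,320,240))):
    a=fr["frame"][b[1]:b[3],b[0]:b[2],::-1];cv2.imwrite(f"pics/z_{n}.png",cv2.resize(a,None,fx=10,fy=10,interpolation=cv2.INTER_CUBIC))
```

```text
tip [592.7 -66.  206.5] 0.9
rimC [538.9 -74.7 126.7] 3.5
lidc [580.7 -67.6 153.8] 0.2
talltab [476.9  -1.6 166.2] 2.1
tallC [521.6  13.1 163.1] 1.7
talltabtip [473.5  -3.1 167.4] 0.9
sparetabtip [ 508.7 -170.8  120.4] 0.3
spareC [ 557.3 -163.6  118.7] 2.1
(521.5, 14, 168) [317.2 213.1] [301.9 186.3]
(521.5, 14, 50) [317.8 215.5] [303.4 222.5]
(539, -74, 117) [344.  208.7] [313.3 223.6]
(539, -74, 131) [344.2 208.3] [313.2 219.1]
(539, -74, 123) [344.1 208.5] [313.2 221.6]
```

View pics/z_top.png

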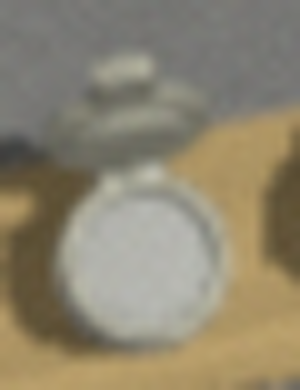

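View pics/z_side.png

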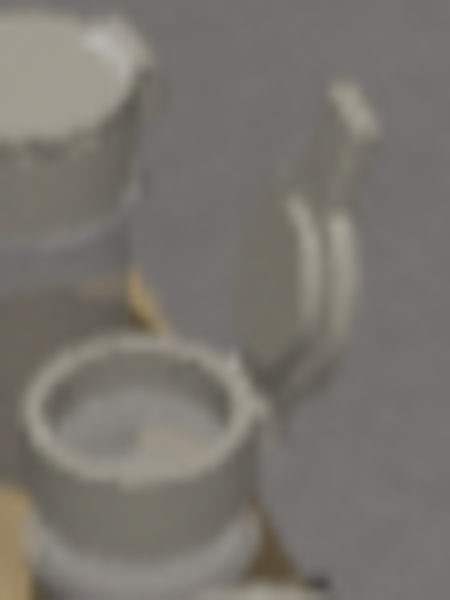

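View pics/z_tallside.png

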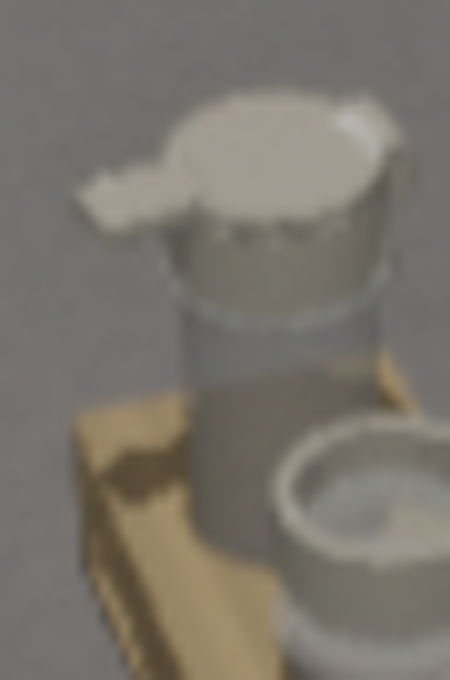

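Measured positions:

| Item | Position (mm) | Yaw |
|---|---|---|
| Tall vial | (521.5, 14) | about 19° |
| Spare vial | (557, -163) | about 9° |
| Open short vial | (539, -74) | about 8.5° |

The open vial's lid tip is at (593, -66, 206), which puts its hinge at about z 127, the collar up about 10 mm and the lid open to about 1.85 rad. The sizes agree with those given. I'll move behind the open lid with the fingers shut.

```bash
cat >> h.py <<'E'
from scipy.spatial.transform import Rotation as Ro
def to(P,yaw=None,roll=180,pitch=0):
    s=state();R=Ro.from_euler('xyz',s["ee_rot"],degrees=True)
    print("t",round(s["time_s"],2),"pos",s["ee_pos"].round(1),"rot",s["ee_rot"].round(1),"F",s["force"].round(1),"w",round(s["gripper_width"],1))
    d=R.inv().apply(np.array(P)-s["ee_pos"]);print("tool shift",d.round(1))
    if yaw is not None: print("turn",(R.inv()*Ro.from_euler('xyz',[roll,pitch,yaw],degrees=True)).as_rotvec(degrees=True).round(1))
E
python3 -m creep '[[1,-30,-20,-30,0,0,0],[1,-45,-35,-10,0,0,0],[1,-45,-35,0,0,0,0],[1,-45,-35,0,0,0,0],[1,-45,-35,0,0,0,0]]' 20
python3 -m creep '[[1,-45,-35,0,0,0,0],[1,-45,-35,0,0,0,0],[1,-45,-35,0,0,0,0],[1,-45,-35,0,0,0,0],[1,-45,-35,0,0,0,0]]'
python3 -c "
from h import *
to((638,-60,250),188.5)"
```

```text
time_s: 0.92
ee_pos: [305.5, 349.9, 254.1]
ee_rot: [180.0, 0.0, 165.9]
force: [0.8, 0.5, 0.1]
gripper_width: 44.3
time_s: 1.55
ee_pos: [481.3, 125.3, 254.1]
ee_rot: [180.0, 0.0, 165.9]
force: [0.1, 0.5, -0.2]
gripper_width: 0.8
t 1.55 pos [481.3 125.3 254.1] rot [180.    0.  165.9] F [ 0.1  0.5 -0.2] w 0.8
tool shift [-197.1 -141.6    4.1]
turn [  0.    0.  -22.6]
```

```bash
python3 -m creep '[[1,-49,-35,0,0,0,0],[1,-49,-35,0,0,0,0],[1,-49,-35,0,0,0,0],[1,-49,-35,4,0,0,0],[1,0,0,0,0,0,-8]]'
python3 -m creep '[[1,0,0,0,0,0,-7.5],[1,0,0,0,0,0,-7],[1,0,0,0,0,0,0]]'
python3 - <<'E'
from h import *
to((635,-60,168),188.5)
for n in("side","top"):
    f=grab_frame(n);b=(250,110,400,270) if n=="side" else (270,130,420,250)
    cv2.imwrite(f"pics/{n}1.png",cv2.resize(f["frame"][b[1]:b[3],b[0]:b[2],::-1],None,fx=3.7,fy=3.7,interpolation=cv2.INTER_CUBIC))
E
```

```text
time_s: 2.17
ee_pos: [638.2, -60.1, 247.9]
ee_rot: [-180.0, -0.1, 173.9]
force: [-1.1, -0.2, 0.6]
gripper_width: 0.2
time_s: 2.55
ee_pos: [636.3, -56.6, 249.7]
ee_rot: [180.0, -0.0, -171.7]
force: [0.1, 0.1, 0.3]
gripper_width: 0.2
t 2.55 pos [636.3 -56.6 249.7] rot [ 180.    -0.  -171.7] F [0.1 0.1 0.3] w 0.2
tool shift [ 1.8 -3.2 81.7]
turn [ 0.  -0.  -0.2]
```

View pics/side1.png

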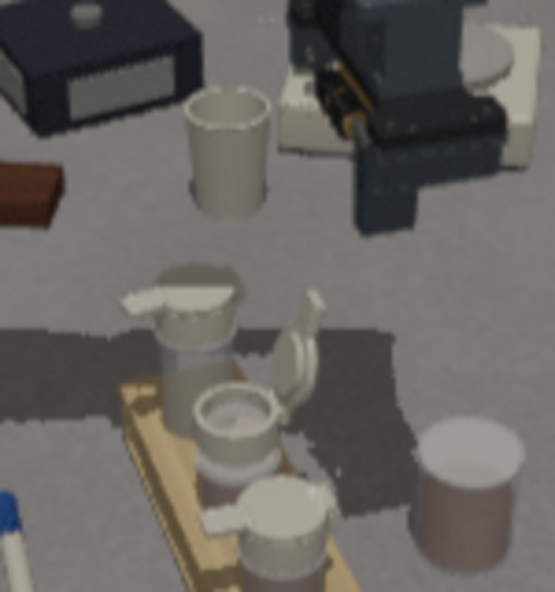

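View pics/top1.png

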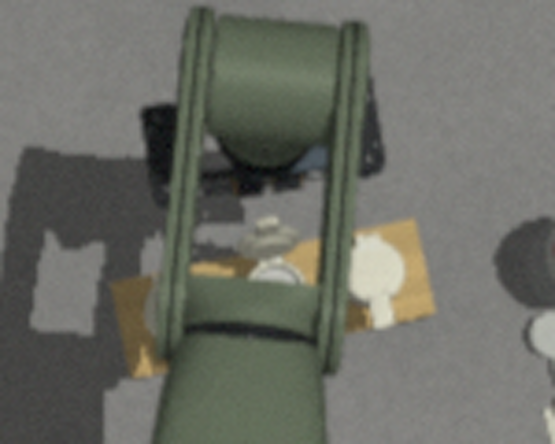

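The shut fingers sit behind and above the open lid at side crop (385,230), lid tip at (317,300), with nothing else in the way. I'll go down and start the sweep.

```bash
python3 -m creep '[[1,1,-3,30,0,0,0],[1,0,0,30,0,0,0],[1,0,0,20,0,0,0],[1,0,0,0,0,0,0]]'
python3 -m creep '[[1,8,0,0,0,0,0],[1,8,0,0,0,0,0],[1,8,0,0,0,0,0],[1,8,0,0,0,0,0],[1,8,0,0,0,0,0]]'
python3 -m creep '[[1,5,0,0,0,0,0],[1,0,0,0,0,0,0]]'
python3 - <<'E'
from h import *
to((565,-70,172),188.5)
f=grab_frame("side");b=(250,110,400,270)
cv2.imwrite("pics/side2.png",cv2.resize(f["frame"][b[1]:b[3],b[0]:b[2],::-1],None,fx=3.7,fy=3.7,interpolation=cv2.INTER_CUBIC))
E
```

```text
time_s: 3.15
ee_pos: [634.7, -59.4, 168.3]
ee_rot: [179.9, -0.2, -171.6]
force: [0.3, 0.1, 0.9]
gripper_width: 0.5
time_s: 3.78
ee_pos: [595.9, -65.6, 170.3]
ee_rot: [-180.0, 0.1, -171.6]
force: [1.0, 0.5, 0.8]
gripper_width: 0.9
time_s: 4.03
ee_pos: [590.8, -66.3, 170.0]
ee_rot: [180.0, -0.0, -171.6]
force: [-0.3, 0.3, 0.1]
gripper_width: 0.6
t 4.03 pos [590.8 -66.3 170. ] rot [ 180.    -0.  -171.6] F [-0.3  0.3  0.1] w 0.6
tool shift [26.1  0.1 -2. ]
turn [ 0.  -0.  -0.1]
```

View pics/side2.png

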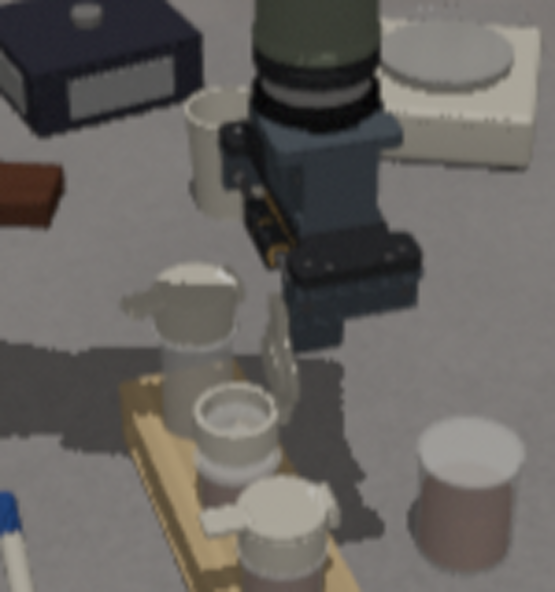

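The lid now stands upright against the finger, at crop (280,340), as calculated. I'll carry on over the arc.

```bash
python3 -m creep '[[1,7,0,0,0,0,0],[1,6,0,-1,0,0,0],[1,6,0,-1,0,0,0],[1,6,0,0,0,0,0],[1,7,0,4,0,0,0]]'
python3 -m creep '[[1,7,0,5,0,0,0],[1,6,0,6,0,0,0],[1,4,0,7,0,0,0],[1,3,0,7,0,0,0],[1,0,0,0,0,0,0]]'
python3 - <<'E'
from h import *
to((539,-74,141),188.5)
f=grab_frame("side");b=(250,110,400,270)
cv2.imwrite("pics/side3.png",cv2.resize(f["frame"][b[1]:b[3],b[0]:b[2],::-1],None,fx=3.7,fy=3.7,interpolation=cv2.INTER_CUBIC))
E
```

```text
time_s: 4.7
ee_pos: [559.4, -71.0, 168.2]
ee_rot: [-180.0, 0.0, -171.6]
force: [1.2, -0.2, 0.3]
gripper_width: 0.1
time_s: 5.32
ee_pos: [539.0, -73.7, 142.0]
ee_rot: [180.0, -0.1, -171.6]
force: [0.0, 0.8, 0.4]
gripper_width: 0.2
t 5.33 pos [539.  -73.7 142. ] rot [ 1.800e+02 -1.000e-01 -1.716e+02] F [0.  0.8 0.4] w 0.2
tool shift [-0.  -0.3  1. ]
turn [ 0.  -0.1 -0.1]
```

View pics/side3.png

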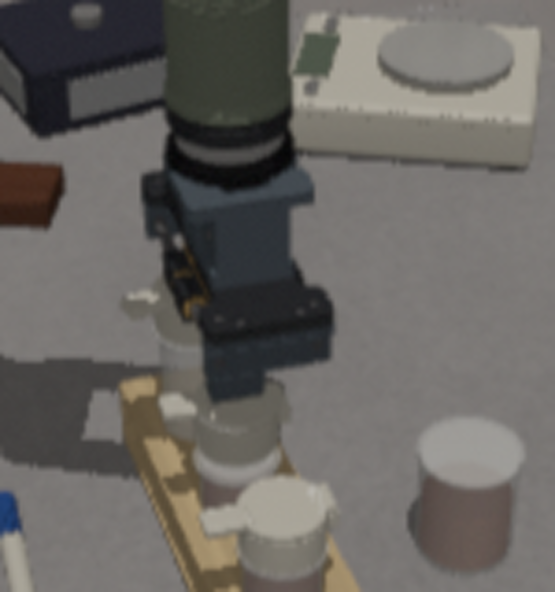

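The lid is down under the fingers and nearly shut, with its tab at crop (178,408). I'll press in small steps and watch the force.

```bash
for i in 1; do python3 -m creep '[[1,0,0,3,0,0,0],[1,0,0,3,0,0,0],[1,0,0,0,0,0,0]]'; python3 -m creep '[[1,0,0,2,0,0,0],[1,0,0,2,0,0,0],[1,0,0,0,0,0,0]]'; python3 -m creep '[[1,0,0,2,0,0,0],[1,0,0,2,0,0,0],[1,0,0,0,0,0,0]]'; done
```

```text
time_s: 5.75
ee_pos: [539.8, -73.8, 136.7]
ee_rot: [180.0, -0.0, -171.6]
force: [0.1, -0.2, 0.3]
gripper_width: 0.0
time_s: 6.12
ee_pos: [540.1, -73.8, 133.5]
ee_rot: [-180.0, 0.0, -171.6]
force: [-0.4, -0.0, 4.1]
gripper_width: 0.6
time_s: 6.5
ee_pos: [540.1, -73.8, 129.3]
ee_rot: [-180.0, 0.0, -171.6]
force: [-0.6, -0.1, 4.8]
gripper_width: 0.5
```

```bash
python3 -m creep '[[1,0,0,2,0,0,0],[1,0,0,2,0,0,0],[1,0,0,0,0,0,0]]'; python3 -m creep '[[1,0,0,2,0,0,0],[1,0,0,1,0,0,0],[1,0,0,0,0,0,0]]';python3 -m creep '[[1,0,0,1,0,0,0],[1,0,0,1,0,0,0],[1,0,0,0,0,0,0]]'
```

```text
time_s: 6.88
ee_pos: [540.0, -73.8, 125.2]
ee_rot: [-180.0, 0.0, -171.6]
force: [-0.6, 1.0, 4.1]
gripper_width: 0.4
time_s: 7.25
ee_pos: [540.1, -73.9, 123.1]
ee_rot: [-180.0, 0.1, -171.6]
force: [-3.3, 0.6, 10.7]
gripper_width: 0.2
time_s: 7.62
ee_pos: [540.2, -73.9, 122.9]
ee_rot: [-180.0, 0.1, -171.6]
force: [-6.4, 0.6, 20.0]
gripper_width: 0.3
```

```bash
python3 -m creep '[[1,0,0,1,0,0,0],[1,0,0,0.5,0,0,0],[1,0,0,0,0,0,0]]'; python3 -m creep '[[1,0,0,-4,0,0,0],[1,0,0,-6,0,0,0],[1,16,0,0,0,0,0],[1,0,0,5,0,0,0],[1,0,0,4.5,0,0,0]]';python3 -m creep '[[1,0,0,1.5,0,0,0],[1,0,0,1,0,0,0],[1,0,0,0,0,0,0]]'
```

```text
time_s: 8.0
ee_pos: [540.3, -73.9, 122.7]
ee_rot: [-180.0, 0.2, -171.6]
force: [-7.9, 1.3, 27.8]
gripper_width: 0.0
time_s: 8.62
ee_pos: [521.7, -76.5, 122.0]
ee_rot: [180.0, -0.2, -171.6]
force: [-16.1, 0.7, 44.9]
gripper_width: 0.4
time_s: 9.0
ee_pos: [521.7, -76.5, 122.0]
ee_rot: [-180.0, -0.1, -171.6]
force: [-16.0, 0.5, 43.3]
gripper_width: 0.5
```

The stop is hard at z 122–123, the height of a fully home lid. I'll lift clear, move off and look.

```bash
python3 -m creep '[[1,0,0,-6,0,0,0],[1,0,0,-40,0,0,0],[0.5,50,0,-50,0,0,0],[0.5,50,0,-50,0,0,0],[0.5,55,0,0,0,0,0]]'; python3 -m creep '[[0.5,0,0,0,0,0,0]]'
python3 - <<'E'
from h import *
to((475,0,250),199.6)
for n in("side","top"):
    f=grab_frame(n);b=(260,165,360,285) if n=="side" else (290,150,400,240)
    cv2.imwrite(f"pics/{n}4.png",cv2.resize(f["frame"][b[1]:b[3],b[0]:b[2],::-1],None,fx=5,fy=5,interpolation=cv2.INTER_CUBIC))
E
```

```text
time_s: 9.62
ee_pos: [383.0, -97.9, 253.2]
ee_rot: [-179.8, 0.4, -171.5]
force: [-0.3, -0.7, 0.4]
gripper_width: 27.6
time_s: 9.75
ee_pos: [378.9, -97.1, 250.7]
ee_rot: [180.0, -0.0, -171.7]
force: [1.4, -0.2, -0.3]
gripper_width: 37.3
t 9.75 pos [378.9 -97.1 250.7] rot [ 180.    -0.  -171.7] F [ 1.4 -0.2 -0.3] w 37.3
tool shift [-109.1   82.2    0.6]
turn [  0.   -0.  -11.3]
```

View pics/side4.png

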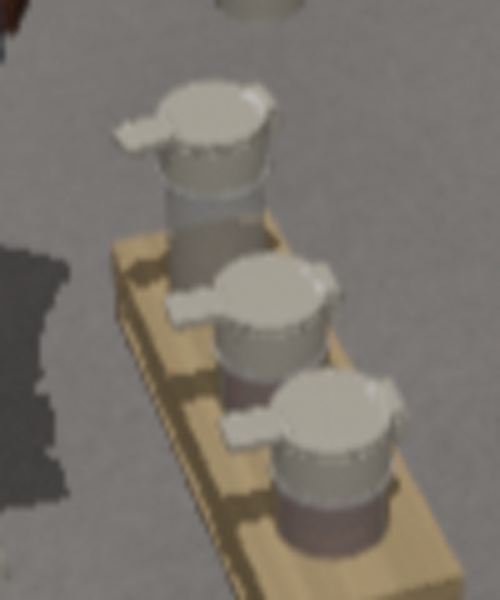

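View pics/top4.png

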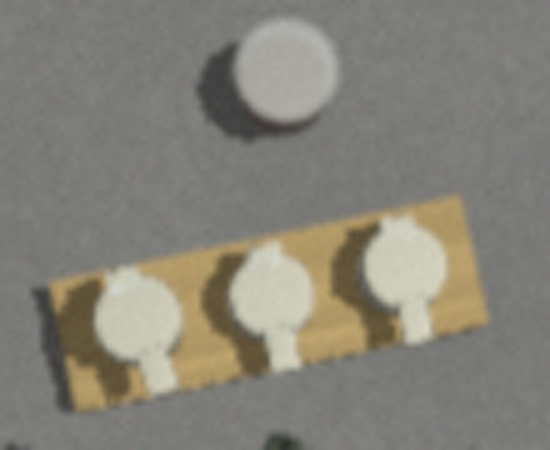

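Both views show the short cap flat on its vial, like the spare, with its tab at side crop (190,308). I'll compare its height with the spare's by triangulation and line up for the tall tab.

Run:
```python
from h import *
f=grab_frame("top");s=grab_frame("side")
K=6
def mask(fr,b):
    c=cv2.resize(fr["frame"][b[1]:b[3],b[0]:b[2]],None,fx=K,fy=K,interpolation=cv2.INTER_CUBIC).astype(int)
    return ((c.min(2)>138)&(c.max(2)-c.min(2)<50)).astype(np.uint8)
def disc(fr,b,k):
    m=mask(fr,b);m=cv2.morphologyEx(m,cv2.MORPH_OPEN,cv2.getStructuringElement(2,(k,k)))
    n,l,st,ce=cv2.connectedComponentsWithStats(m);i=1+st[1:,4].argmax()
    con=max(cv2.findContours((l==i).astype(np.uint8),0,1)[0],key=len);(x,y),ax,_=cv2.fitEllipse(con)
    return ((x+.5)/K-.5+b[0],(y+.5)/K-.5+b[1]),np.round(np.array(ax)/K,1)
for n,bt,bs in(("tall",(300,195,331,235),(280,176,318,198)),("short",(332,192,357,232),(291,212,330,233)),("spare",(357,188,388,225),(301,236,345,257))):
    a,ax=disc(f,bt,55);b,bx=disc(s,bs,55);x,r=tri(f,a,s,b);print(n,np.round(a,1),ax,np.round(b,1),bx,x.round(1),round(r,1))
```

```text
tall [317.3 212.9] [16.8 18.1] [302.1 187.1] [11.8 19.9] [522.1  13.8 165.7] 0.1
short [344.2 208.3] [16.1 17.9] [313.6 222.6] [13.7 22.1] [539.9 -74.5 120.3] 0.1
spare [370.8 202.5] [16.1 17.6] [326.  246.6] [15.7 24.3] [ 558.  -162.7  120.1] 0.4
```

```bash
python3 -m creep '[[0.5,-35,27,0,0,0,-5.5],[0.5,-25,30,0,0,0,-5.5],[0.5,-20,27,0,0,0,0],[0.5,0,0,0,0,0,0]]'
python3 -c "
from h import *
import numpy as np
y=np.radians(19.4);print(521.5-47*np.cos(y),14-47*np.sin(y))
to((521.5-47*np.cos(y),14-47*np.sin(y),157),199.4)"
```

```text
time_s: 10.45
ee_pos: [441.2, 3.7, 249.8]
ee_rot: [179.9, -0.1, -160.4]
force: [-0.0, -0.7, 0.6]
gripper_width: 45.6
477.1685350764628 -1.6115731985340531
t 10.45 pos [441.2   3.7 249.8] rot [ 1.799e+02 -1.000e-01 -1.604e+02] F [-0.  -0.7  0.6] w 45.6
tool shift [-32.2 -17.2  92.8]
turn [ 0.1 -0.1  0.2]
```

The short lid triangulates to z 120.3 and the sealed spare to 120.1, so it is home. Next I'll lower the open jaws over the tall tab.

```bash
python3 -m creep '[[0.5,-16,-9,0,0,0,0],[0.5,-16,-8,20,0,0,0],[0.5,0,0,0,0,0,0],[0.5,0,0,35,0,0,0],[0.5,0,0,20,0,0,0]]'
python3 -m creep '[[0.5,0,0,18,0,0,0],[0.5,0,0,0,0,0,0]]'
python3 - <<'E'
from h import *
to((477.2,-1.6,157),199.4)
f=grab_frame("side");b=(240,120,360,240)
cv2.imwrite("pics/side5.png",cv2.resize(f["frame"][b[1]:b[3],b[0]:b[2],::-1],None,fx=5,fy=5,interpolation=cv2.INTER_CUBIC))
E
```

```text
time_s: 11.08
ee_pos: [475.2, -4.2, 175.1]
ee_rot: [180.0, -0.1, -160.6]
force: [0.3, -0.2, -1.0]
gripper_width: 45.5
time_s: 11.32
ee_pos: [474.8, -4.1, 157.3]
ee_rot: [179.9, -0.1, -160.6]
force: [0.1, 0.0, -0.0]
gripper_width: 45.5
t 11.32 pos [474.8  -4.1 157.3] rot [ 1.799e+02 -1.000e-01 -1.606e+02] F [ 0.1  0.  -0. ] w 45.5
tool shift [-3.   1.5  0.3]
turn [ 0.1 -0.1 -0. ]
```

View pics/side5.png

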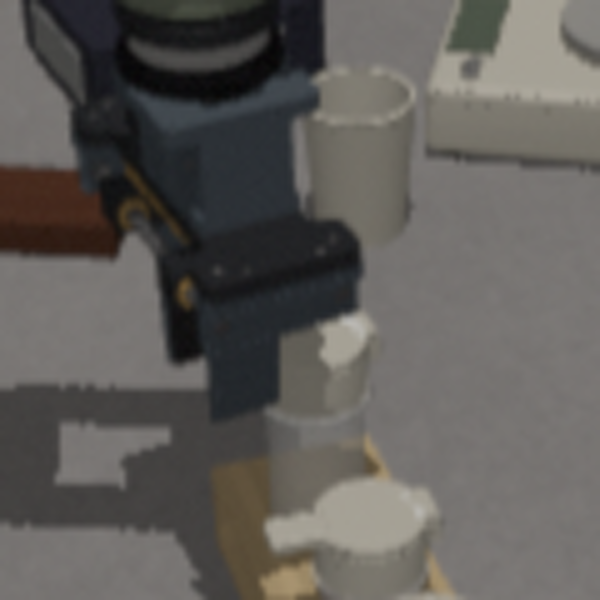

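The jaws straddle the tall tab, with the near finger at crop (245,370). I'll nudge onto the line and grip lightly.

```bash
python3 -m creep '[[0.5,-3,1.5,0,0,0,0],[0.7,0,0,0,0,0,0],[1,0,0,0,0,0,0],[1,0,0,0,0,0,0],[1,0,0,0,0,0,0]]' 20; python3 -m creep '[[1,0,0,0,0,0,0],[1,0,0,0,0,0,0]]'
```

```text
time_s: 12.0
ee_pos: [478.1, -1.5, 158.0]
ee_rot: [-179.9, 0.0, -160.6]
force: [0.5, -1.9, 1.0]
gripper_width: 19.8
time_s: 12.25
ee_pos: [478.2, -1.4, 158.0]
ee_rot: [-180.0, 0.0, -160.6]
force: [0.7, -3.2, 2.1]
gripper_width: 19.7
```

Gripped: the opening is 19.7 mm and the tab is 20 mm wide. Now I'll lift along the arc around the hinge.

```bash
python3 -m creep '[[1,0,0,-4,0,0,0],[1,-1,0,-5,0,0,0],[1,-1.5,0,-6,0,0,0],[1,-1.7,0,-5.6,0,0,0]]'; python3 -m creep '[[1,-2.5,0,-5.5,0,0,0],[1,-2.5,0,-5.4,0,0,0],[1,-3.4,0,-5,0,0,0],[1,-3.5,0,-4.9,0,0,0]]'
python3 - <<'E'
from h import *
f=grab_frame("side");b=(240,100,360,220)
cv2.imwrite("pics/side6.png",cv2.resize(f["frame"][b[1]:b[3],b[0]:b[2],::-1],None,fx=5,fy=5,interpolation=cv2.INTER_CUBIC))
E
```

```text
time_s: 12.75
ee_pos: [481.8, -0.0, 178.6]
ee_rot: [-180.0, -0.1, -160.6]
force: [1.7, -5.4, -3.5]
gripper_width: 19.8
time_s: 13.25
ee_pos: [492.5, 3.7, 199.2]
ee_rot: [-180.0, -0.1, -160.6]
force: [0.8, -5.2, -4.0]
gripper_width: 19.7
```

View pics/side6.png

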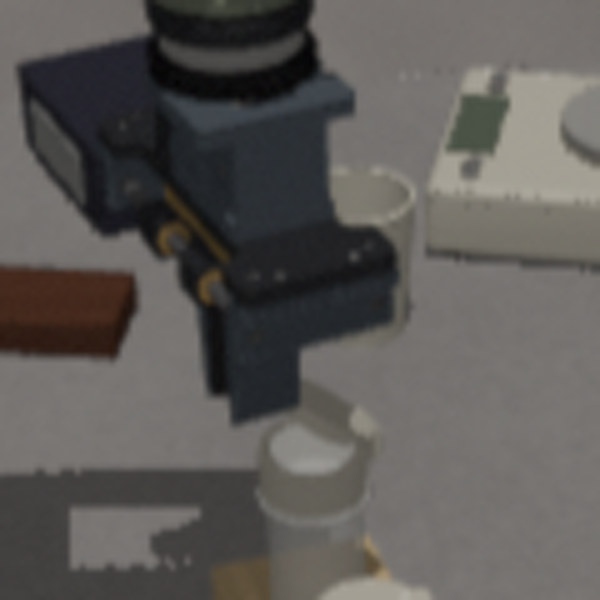

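The cap is about 40° open and following the jaws, forces about 5 N. I'll continue to past upright.

```bash
python3 -m creep '[[1,-4.2,0,-4.3,0,0,0],[1,-4.3,0,-4.2,0,0,0],[1,-5,0,-3.5,0,0,0],[1,-5,0,-3.4,0,0,0]]'; python3 -m creep '[[1,-5.4,0,-2.5,0,0,0],[1,-5.5,0,-2.5,0,0,0],[1,-5.8,0,-1.6,0,0,0],[1,-5.8,0,-1.6,0,0,0]]'
python3 - <<'E'
from h import *
f=grab_frame("side");b=(240,100,360,220)
cv2.imwrite("pics/side7.png",cv2.resize(f["frame"][b[1]:b[3],b[0]:b[2],::-1],None,fx=5,fy=5,interpolation=cv2.INTER_CUBIC))
E
```

```text
time_s: 13.8
ee_pos: [509.2, 9.8, 214.7]
ee_rot: [-180.0, -0.2, -160.6]
force: [-0.2, -5.2, 0.3]
gripper_width: 19.8
time_s: 14.3
ee_pos: [530.7, 17.4, 223.7]
ee_rot: [-180.0, -0.1, -160.6]
force: [-1.6, -4.6, 2.9]
gripper_width: 19.4
```

View pics/side7.png

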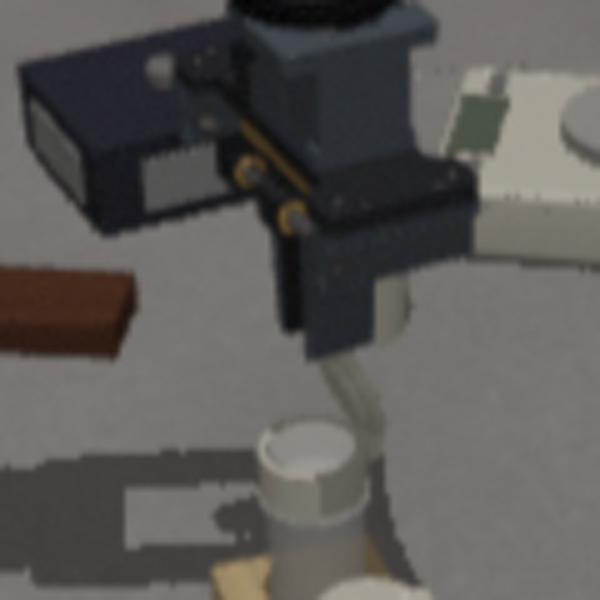

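The cap is near 75–80° and still held by the tab. The last part takes it past upright.

```bash
python3 -m creep '[[1,-6,0,-0.5,0,0,0],[1,-6,0,-0.5,0,0,0],[1,-6,0,0.5,0,0,0],[1,-6,0,0.5,0,0,0]]'; python3 -m creep '[[1,-6,0,1.5,0,0,0],[1,-5,0,1.5,0,0,0],[1,0,0,0,0,0,0]]'
python3 - <<'E'
from h import *
f=grab_frame("side");b=(240,100,360,220)
cv2.imwrite("pics/side8.png",cv2.resize(f["frame"][b[1]:b[3],b[0]:b[2],::-1],None,fx=5,fy=5,interpolation=cv2.INTER_CUBIC))
E
```

```text
time_s: 14.85
ee_pos: [554.6, 25.9, 224.6]
ee_rot: [-180.0, 0.1, -160.6]
force: [-0.7, -4.4, 6.2]
gripper_width: 19.5
time_s: 15.22
ee_pos: [566.2, 30.0, 221.8]
ee_rot: [-180.0, 0.3, -160.6]
force: [1.7, -2.6, 5.8]
gripper_width: 19.8
```

View pics/side8.png

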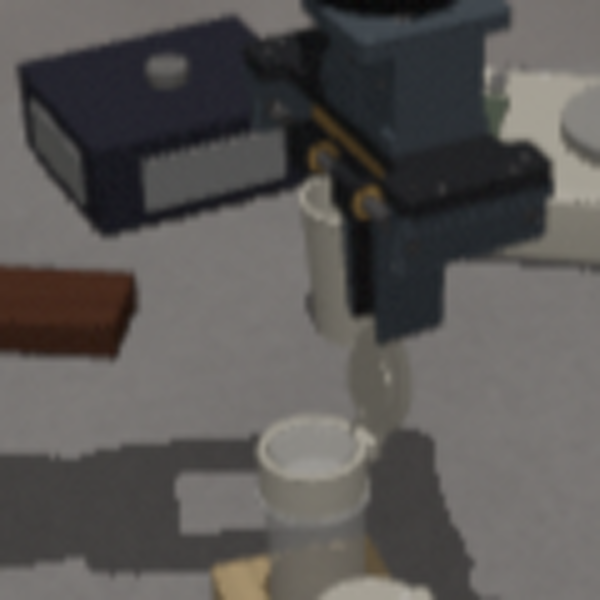

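The cap leans back past upright. I'll open the jaws, lift straight up and back off.

```bash
python3 -m creep '[[0.5,0,0,0,0,0,0],[0.5,0,0,0,0,0,0],[0.5,0,0,0,0,0,0],[0.5,0,0,0,0,0,0]]'; python3 -m creep '[[0.5,0,0,-20,0,0,0],[0.5,0,0,-40,0,0,0],[0.5,0,0,-40,0,0,0],[0.5,50,0,0,0,0,0],[0.5,50,0,0,0,0,0]]';  python3 -m creep '[[0.5,50,0,0,0,0,0],[0.5,50,0,0,0,0,0],[0.5,0,0,0,0,0,0]]'
python3 - <<'E'
from h import *
for n in("side","top"):
    f=grab_frame(n);b=(250,150,370,290) if n=="side" else (290,150,400,240)
    cv2.imwrite(f"pics/{n}9.png",cv2.resize(f["frame"][b[1]:b[3],b[0]:b[2],::-1],None,fx=4.2,fy=4.2,interpolation=cv2.INTER_CUBIC))
    cv2.imwrite(f"pics/{n}9f.png",f["frame"][:,:,::-1])
E
```

```text
time_s: 15.78
ee_pos: [564.6, 29.8, 219.6]
ee_rot: [180.0, -0.0, -160.6]
force: [0.6, -0.2, 0.2]
gripper_width: 45.8
time_s: 16.4
ee_pos: [469.7, -3.9, 319.9]
ee_rot: [180.0, 0.0, -160.6]
force: [0.1, -0.6, 0.4]
gripper_width: 45.7
time_s: 16.77
ee_pos: [373.7, -37.4, 320.4]
ee_rot: [-180.0, 0.1, -160.7]
force: [1.2, -0.5, 0.1]
gripper_width: 45.6
```

View pics/side9.png

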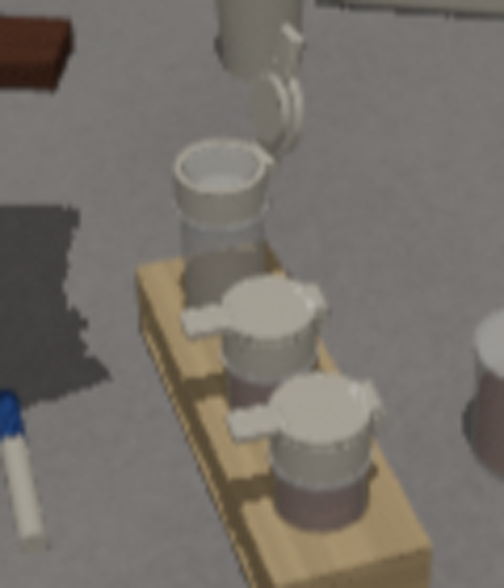

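View pics/top9.png

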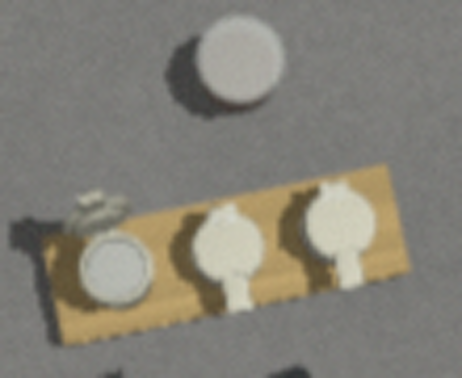

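View pics/side9f.png

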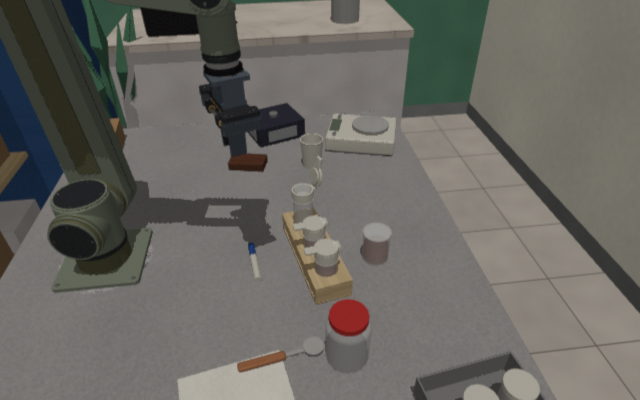

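The tall cap stands open with its tip at full-image side (319,158) and top (311.4,197). Both short caps are shut and the bystanders have not moved. One last angle check.

Run:
```python
from h import *
f=grab_frame("top");s=grab_frame("side")
x,r=tri(f,(311.4,196.9),s,(319,158.3));y=np.radians(19.4);e=np.array([np.cos(y),np.sin(y)])
a=(x[:2]-[521.5,14])@e-30;b=x[2]-160;print(x,r,a,b,"len",np.hypot(a,b),"angle rad",np.arctan2(b,-a))
a0=cv2.imread("pics/side0.png").astype(int);a1=s["frame"][:,:,::-1].astype(int)
d=(abs(a0-a1).max(2)>40)[225:400,200:];print("changed px lower side",np.argwhere(d).shape)
```

```text
[567.08601007  30.18898994 236.0272449 ] 0.8167369798013216 18.37511080720372 76.02724489878545 len 78.21628132350013 angle rad 1.8079397197892293
changed px lower side (682, 2)
```

```bash
python3 -c "
from workcell import *
s=state();print(s['time_s'],s['force']);print(job_done())"
```

```text
16.975 [-0.88888964 -0.7182285  -0.21879724]
the job is handed in; nothing more can be done
None
```

The short vial's cap is shut and its collar is pressed home. The tall vial's cap now stands open by itself, leaning back past upright. I handed the job in at about 17 s, with the arm well clear.

- **Short vial:** I pressed the lid down until it stopped hard at z ≈ 122–123 mm; a fully home lid sits at 123 mm. In the pictures afterwards its lid was level with the sealed spare's (120.3 mm against 120.1 mm).
- **Tall vial:** I gripped the cap's tab by its sides and swung the cap around its hinge. After I let go and moved away, it measured about 1.81 rad open.
- **Other things:** The spare vial looks shut, and nothing else appears moved in the last pictures. A rough before/after comparison of the lower side picture showed 682 changed pixels. I put these down to the short vial's cap and the arm and its shadow, but did not trace them.
- **Disagreements:** Heights found from the cameras came out about 3 mm low for every lid, so I relied on the comparison with the spare. The last press near the front edge of the short lid reached about 45 N, more than I intended. It was fingertips only and well under the 120 N wrist limit.

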